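# Reach the paste stick through the hook rail

## Robot

A 6-joint arm with a two-finger parallel gripper is mounted at the origin on the work surface. World frame = base frame: x ahead of the robot, y to its left, z up, the work surface at z = 0. Lengths are in mm, angles in rad, forces in N, time in s.
With the tool pointing down it reaches from about 350 to 875 mm from the base axis. Payload 4.2 kg.
Tool frame: the origin (TCP) lies at the very end of the fingers, on their centre line; the grasp point (between the pads) lies arm.grip_point_offset behind it (arm.grip_point_offset is the distance from the TCP to the grasp point, in mm); z points along the fingers, y is the line along which they close (so a half turn about z gives the same grasp; the last joint's range is limited). The gripper opens to 85 mm and grips with 20 to 120 N. Pads are 22 mm wide; open, the fingers measure 114 mm over their backs; the gripper's body (76 mm by 85 mm) begins 54 mm behind the grasp point. The pads swing forward as they close: fully open they stand 13 mm farther back than shut.
Start: joints at [1.428, 0.385, 0.008, 0, -1.194, -0.259], TCP at [244.389, 575.216, 231.312] pointing down, gripper open.
Joint ranges: [-3.14, 3.14], [-1.21, 2.06], [-1.07, 1.41], [-3.16, 2.05], [-2.99, -0.16], [-3.1, 3.1]. Speed limits (rad/s): [2.79, 2.79, 3.14, 3.14, 3.14, 3.14].

## Interface

Orientations are given as a unit quaternion [x, y, z, w].
In Python, from bench import arm, cams, ticket gives the robot as it stands.
- The arm moves only by the tool servo_tool, never from a script. Its argument "commands" is a list that holds one entry, the list of rows, each a list of 7 numbers: the closure in counts, from 0 (fully open) to 255 (shut), then the shift along the tool's x, y, z in m, then the turn, a rotation vector about the tool's x, y, z in degrees. In form: [[[grip, x, y, z, ax, ay, az], ...]]. A call has 1 to 10 rows; each row shifts and turns the commanded pose from where the row before left it, along the tool's axes as they then stand; what a row does not reach is not made up. A row lasts 1/12 s, in which the tool goes at most 41.7 mm and 7.16 degrees, less where a joint would pass 70% of its speed; a pose out of reach is approached as far as the arm can. A call with a gripper value outside its range is refused whole. The fingers move at their own pace and stop on an object; the grip force is fixed at half the most. Time passes only in rows, so rows that do not move let the fingers close. It gives the time, the measured TCP pose, the force, the opening and the grip force at its end, in the units of the state.
- arm.read_state(): the state, without advancing time (a new reading comes with each control period).
- cams.get_image(name): name is "scene" or "top"; returns a dict with "frame" (400x640x3 uint8, blue, green, red), "K" (3x3 intrinsics, pixels), "T" (4x4, takes a point from camera to world coordinates). Camera axes: x right, y up, looking along -z (the intrinsics and any distortion apply to the point x, -y, -z); pixel columns grow to the right and rows downward; lengths in mm; the calibration is good to about 2 mm. A picture is of the moment at which its call begins. There is no depth.
- ticket.job_done(): hands the job in; it is judged then, once.
The state is a dict: "clock": time; "joints": joint angles; "joint_vel": joint speeds; "joint_efforts": joint torques, N m; "position": TCP position; "ee_rot": TCP orientation; "contact_force": force on the tool from outside, world axes, zero at the start; "wrist_torque": the same for the moment, N m; "gripper_width": finger opening in mm; "grasp_force": force on a finger pad.
Only numpy, scipy, OpenCV 4.12 (cv2) and the standard library are available. Lean on these libraries where they do the work, as an engineer would, in place of code of your own. Each camera call takes 0.05 s, during which the arm holds its last target. There are 200 camera calls.

## Task

Take the blue-handled bamboo paste stick off its rest, dip its blade well inside the open glass jar, then slant the stick blade-first and downward through the opening between the hanging basket and the hanging abacus, under the steel rail and over the wooden ledge. Finish while still holding it there, motionless, with the blade tip about 4 cm above the middle of the red paper square on the far side, the blue handle still on the near side and higher than the blade, and the stick touching nothing but the gripper. Do not set the hanging things swinging, push the jar about or disturb anything else on the table.

Things in the scene. Friction and masses are not known exactly. Their poses are not given: they have to be found in the camera images.
- stick: loose bamboo paste stick, 340 mm long, about 45 g. Origin on its centre line in the blue handle, a good grip; +x to the blade tip, y across its width. Handle 16 wide by 12 mm thick, x -80 to +35 mm; shaft 14 by 10 mm, to +215; flat blade 20 by 4 mm, to +260. Balances at about x +75 mm. Starts on the rest, sloping 20 degrees down to the tip, origin 110 mm and tip 20 mm above the table
- tip (a point): middle of the blade's end, at x = +260 mm of the stick
- neck (a point): point on the stick's centre line where the blue handle meets the bare shaft, 225 mm from the tip, at x = +35 mm of the stick
- rest: fixed dark wooden stick rest, base 140 by 70 by 10 mm, +x the way the stick's tip points. Two upright forks (34 mm wide, slot 22 mm, open upward) carry the shaft 45 and 160 mm ahead of the stick's origin; the blue handle sticks out in free air behind the taller one. Rest's origin: on the table, 100 mm ahead of the stick's origin in plan
- jar: loose open glass jar, 65 mm high, 82 mm wide outside; its straight neck (top 12 mm) is 76 mm outside and 70 mm inside, glass 3 mm, bottom 6 mm thick, 320 g. Origin: centre of the underside, z up
- rail: fixed hook rail stand. Origin on the table under the middle of the bar, z up, y along the bar, +x to the far side. Steel bar 12 mm thick, 560 mm long, axis 280 mm up; posts at y -260 and +260 mm, their flat feet 100 mm long in x; a wooden ledge 12 mm thick (x), 50 mm high, stands on the table under the bar from post to post
- opening (a point): centre of the opening, 150 mm above the rail's origin. The opening is 100 mm wide (y from -50 to +50 mm of the rail) between basket and abacus, from the ledge's top 50 mm up to the bar's underside 274 mm up
- basket: green mesh plastic basket hanging on the bar, free to swing about it, left or right of the opening, 250 g. Origin on the bar's axis above its middle, 135 mm along the bar from the opening's centre; z up as it hangs. 170 mm wide (y), 50 mm deep (x, 25 mm to either side of the bar), from 35 to 155 mm below the origin
- abacus: dark wooden abacus hanging on the bar on the other side of the opening, free to swing about it, 300 g. Origin on the bar's axis above its middle, 135 mm along the bar from the opening's centre; z up as it hangs. 170 mm wide (y), about 20 mm deep (x), from 35 to 155 mm below the origin
- card: red paper square, 80 by 80 by 2 mm, fixed flat on the table on the far side of the rail about 75 mm beyond the bar. Origin: centre of its underside, z up
- cap: loose yellow screw cap of the jar, 80 mm across, 16 mm high, lying on the table; origin centre of the underside
- pencil: loose red pencil, 175 mm long, 7 mm thick, on the table on the far side; origin under its middle
- eraser: loose white eraser, 45 by 22 by 12 mm, on the near side between rest and jar; origin centre of the underside
- tape: loose roll of orange tape lying flat, 70 mm across, 18 mm high, on the far side; origin centre of the underside
- seal: loose upright stone seal, 28 by 28 by 65 mm, on the near side left; origin centre of the underside
- mug: loose blue mug, 80 mm across, 90 mm high, on the right; origin centre of the underside

How it is judged:
By the outcome, as a careful person would: the job done as asked, in the order asked, and still so for the second after the job is handed in, while the arm keeps its last pose, push and grip.
It also fails if it takes over 58 s, if anything falls off the work surface, if the arm or the gripper's body presses on something with over 40 N, if the wrist force passes 120 N, or if a joint passes its speed limit or range.

## Working session

There is one attempt and no reset: what is moved stays moved. The work goes in short steps, Python scripts to look and compute and a tool call to move; the robot and the scene stay as the last step left them, time stands still between calls to the robot, and variables do not carry over. Pictures are saved under pics/ and viewed, at most 10 in all, crops included, and the job is handed in when it is done.

Besides the shell and the picture viewer there is one more tool, called after "Emit:" in YAML: its name, and indented under it one key for each argument. servo_tool: Moves the arm, as the interface text tells. Its arguments: {"type":"object","properties":{"commands":{"type":"array","items":{"type":"array","items":{"type":"array","items":{"type":"number"}}}}},"required":["commands"]}

```bash
mkdir -p pics; ls; cat > h.py <<'E'
import numpy as np,cv2
from bench import arm,cams,ticket
E
python3 - <<'E'
from h import *
for n in("scene","top"):
    d=cams.get_image(n); cv2.imwrite(f"pics/{n}0.png",d["frame"]); np.savez(f"{n}.npz",K=d["K"],T=d["T"]); print(n,d["K"].tolist(),np.round(d["T"],4).tolist(),[k for k in d])
print(arm.read_state(),arm.grip_point_offset)
E
```

```text
pics
scene [[481.67814825996965, 0.0, 307.3394338312529], [0.0, 481.67814825996965, 198.79536858489104], [0.0, 0.0, 1.0]] [[0.8386, -0.2623, 0.4775, 1176.2273], [0.5444, 0.4368, -0.7162, -928.3598], [-0.0207, 0.8605, 0.509, 860.7133], [0.0, 0.0, 0.0, 1.0]] ['frame', 'K', 'T']
top [[468.65382906233594, 0.0, 315.13407479663005], [0.0, 468.65382906233594, 198.47982758405888], [0.0, 0.0, 1.0]] [[-0.0224, 0.9981, -0.0577, 479.6674], [-0.9997, -0.0226, -0.0044, -19.8362], [-0.0057, 0.0576, 0.9983, 1584.0845], [0.0, 0.0, 0.0, 1.0]] ['frame', 'K', 'T']
{'clock': 0.1, 'joints': array([ 1.42760304e+00,  3.85498071e-01,  6.76802261e-03, -4.25142655e-04,
       -1.19404601e+00, -2.58620487e-01]), 'joint_vel': array([-0.00027425, -0.00052113,  0.00280783,  0.00226413,  0.00171984,
        0.00023332]), 'joint_efforts': array([-2.98672448e-04, -3.93318665e+01,  1.88930708e+01,  4.19798657e+00,
       -2.57632702e-03,  1.58819113e-06]), 'position': array([244.19992484, 574.74261287, 230.32351137]), 'ee_rot': array([ 9.79869856e-01, -1.99634782e-01, -1.40159298e-04,  9.99612473e-04]), 'contact_force': array([-0.07769734, -0.90766804, -0.29445726]), 'wrist_torque': array([0.03270452, 0.00656083, 0.0006791 ]), 'grasp_force': 0.0, 'gripper_width': 84.96175656381712} 18.700000000000003
```

View pics/scene0.png

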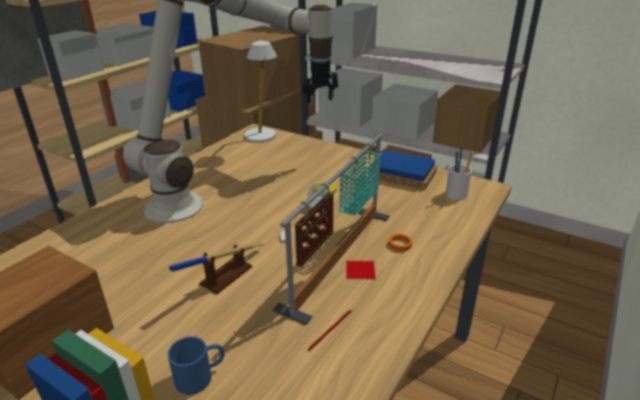

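View pics/top0.png

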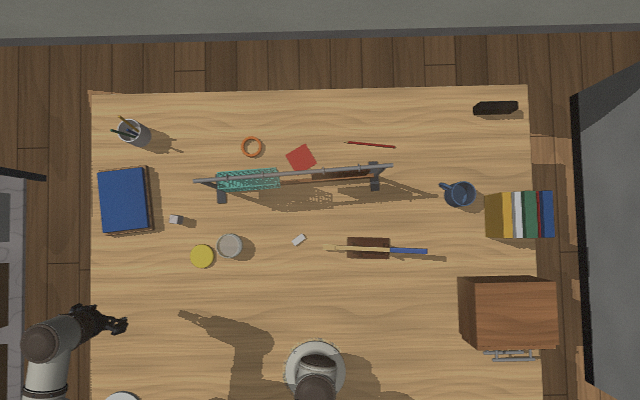

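The scene view shows the stick on its rest at (170-265, 245-270) and the red card at (360,270). In the top view the stick runs from its handle at (428,251) to its tip near (335,248), the jar is at (230,245), the rail runs (195,181)-(393,166), and the card is at (301,157). I'll enlarge both.

```bash
python3 - <<'E'
from h import *
a=cv2.imread("pics/top0.png")[135:275,182:442]
cv2.imwrite("pics/topc.png",cv2.resize(a,None,fx=3,fy=3,interpolation=cv2.INTER_CUBIC))
a=cv2.imread("pics/scene0.png")[130:330,155:421]
cv2.imwrite("pics/scenec.png",cv2.resize(a,None,fx=3,fy=3,interpolation=cv2.INTER_CUBIC))
E
```

```text
(no output)
```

View pics/topc.png

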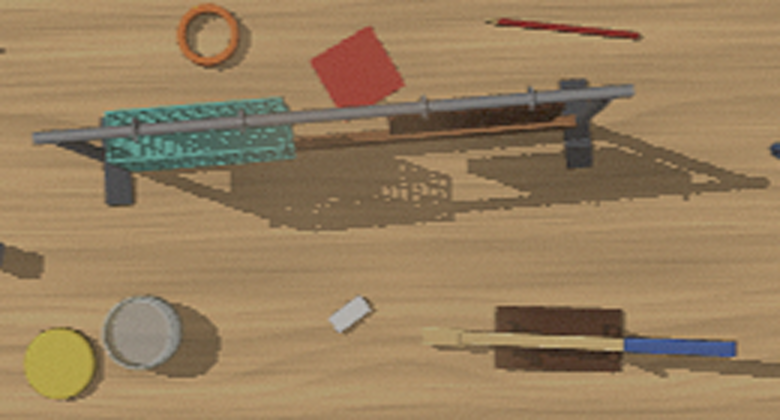

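View pics/scenec.png

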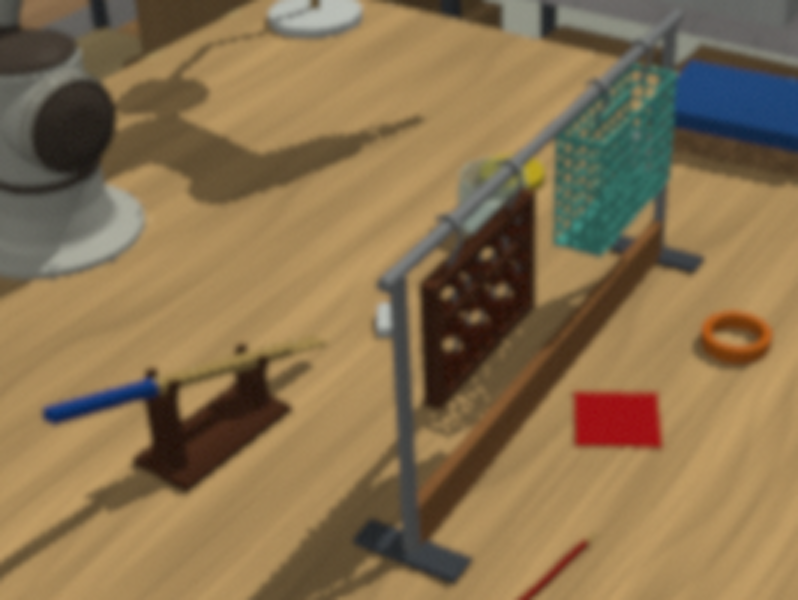

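The crops give these top-crop pixels:
- Bar ends (34,138) and (633,91).
- Card: left (310,63), top (372,27), right (404,80).
- Jar rim centre (142,332), cap (60,363).
- Stick: end (736,348), neck (624,345), tip (423,337).

In the scene crop, the stick end is (47,413), the neck (156,389), the tip (325,344), the card centre (617,419), and the bar ends (393,278) and (676,17).

```bash
cat >> h.py <<'E'
C={n:np.load(f"{n}.npz") for n in("scene","top")}
OFF=dict(top=(182,135),scene=(155,130))
def ray(n,u,v,crop=True):
    if crop: u,v=(u+.5)/3-.5+OFF[n][0],(v+.5)/3-.5+OFF[n][1]
    K,T=C[n]["K"],C[n]["T"]; d=np.array([(u-K[0,2])/K[0,0],-(v-K[1,2])/K[1,1],-1])
    return T[:3,3],T[:3,:3]@d
def atz(n,u,v,z,crop=True):
    o,d=ray(n,u,v,crop); return o+d*(z-o[2])/d[2]
def proj(n,p):
    K,T=C[n]["K"],C[n]["T"]; q=T[:3,:3].T@(np.array(p)-T[:3,3]); return np.array([K[0,2]+K[0,0]*q[0]/-q[2],K[1,2]-K[1,1]*q[1]/-q[2]])
E
python3 - <<'E'
from h import *
np.set_printoptions(precision=1,suppress=True)
for nm,z,t,s in [("end",137.4,(736,348),(47,413)),("neck",98,(624,345),(156,389)),("tip",20,(423,337),(325,344)),("card",2,(357,71.5),(617,419)),("barR",280,(633,91),(393,278)),("barL",280,(34,138),(676,17)),("jar",65,(142,332),None),("cap",16,(60,363),None),("eraser",12,(351,314),None),("ringB1",280,(136,128),(601,90)),("ringB2",280,(243,119),None),("ringA1",280,(424,106),(513,170)),("ringA2",280,(532,98),(450,224))]:
    print(nm,atz("top",*t,z),atz("scene",*s,z) if s else "")
E
```

```text
end [ 395.2 -353.   137.4] [ 391.5 -351.2  137.4]
neck [ 398.6 -244.7   98. ] [ 404.9 -247.    98. ]
tip [408.1 -34.4  20. ] [419.2 -35.8  20. ]
card [708.4  33.2   2. ] [708.9  31.1   2. ]
barR [ 643.9 -233.   280. ] [ 645.9 -220.8  280. ]
barL [612.7 326.4 280. ] [614.8 317.9 280. ]
jar [422.2 268.5  65. ] 
cap [388.1 369.4  16. ] 
eraser [435.   45.2  12. ] 
ringB1 [619.9 231.1 280. ] [628.9 131.9 280. ]
ringB2 [626.1 131.1 280. ] 
ringA1 [634.4 -37.9 280. ] [637.4 -37.2 280. ]
ringA2 [ 639.5 -138.7  280. ] [ 639.9 -135.8  280. ]
```

```bash
cat >> h.py <<'E'
from scipy.spatial.transform import Rotation as R,Slerp
GO=18.7
def pose(grip,yaw,theta,alpha=20):
    """TCP pose: stick heading yaw, sloping theta down, tool leaning theta-alpha; tool y horizontal, across the stick, x backward along it"""
    y=np.radians(yaw); t=np.radians(theta-alpha); h=np.array([np.cos(y),np.sin(y),0]); up=np.array([0,0,1.])
    z=-up*np.cos(t)-h*np.sin(t); Y=np.cross(up,h); X=np.cross(Y,z)   # tool y to the left of the stick
    Rm=np.stack([X,Y,z],1); return np.array(grip)+GO*z,R.from_matrix(Rm)
def rows(p0,r0,p1,r1,n,g,mm=1000,tail=0):
    """rounded rows from p0,r0 to p1,r1"""
    s=Slerp([0,1],R.concatenate([r0,r1])); p,r=np.array(p0,float),r0; out=[]
    for k in range(1,n+1):
        pt=np.array(p0)+(np.array(p1)-p0)*k/n; rt=s(k/n)
        d=np.round(r.inv().apply(pt-p)/1000,4); w=np.round((r.inv()*rt).as_rotvec(degrees=True),1)
        out.append([g,*(d+0.).tolist(),*(w+0.).tolist()]); p=p+r.apply(d*1000); r=r*R.from_rotvec(w,degrees=True)
    print(str([out]).replace(" ","")); return p,r
def cur():
    s=arm.read_state(); return s["position"],R.from_quat(s["ee_rot"])
E
python3 - <<'E'
from h import *
p,r=cur(); g=(398.2,-277.5,110)
p2,r2=pose(g,86.35,20); print(r.as_matrix().round(2).tolist(),r2.as_matrix().round(2).tolist(),p2)
a,b=rows(p,r,(470,160,231),r2,14,0)
rows(a,b,(p2[0],p2[1],190),r2,12,0)
E
```

```text
[[0.92, -0.39, -0.0], [-0.39, -0.92, -0.0], [0.0, 0.0, -1.0]] [[-0.06, -1.0, -0.0], [-1.0, 0.06, 0.0], [0.0, 0.0, -1.0]] [ 398.2 -277.5   91.3]
[[[0,0.0264,0.021,0.0,0.0,0.0,5.0],[0,0.0282,0.0185,0.0,0.0,0.0,5.1],[0,0.0297,0.016,0.0,0.0,0.0,5.0],[0,0.031,0.0134,0.0,0.0,0.0,5.1],[0,0.032,0.0105,0.0,0.0,0.0,5.0],[0,0.0328,0.0077,0.0,0.0,0.0,5.1],[0,0.0334,0.0048,0.0,0.0,0.0,5.0],[0,0.0337,0.0018,0.0,0.0,-0.1,5.1],[0,0.0337,-0.0012,-0.0001,0.0,0.0,5.0],[0,0.0335,-0.0041,0.0,0.1,0.0,5.0],[0,0.033,-0.007,-0.0001,0.0,0.0,5.1],[0,0.0322,-0.0099,0.0,0.0,0.0,5.0],[0,0.0313,-0.0127,-0.0001,0.0,0.0,5.1],[0,0.03,-0.0154,-0.0001,0.0,0.0,5.0]]]
[[[0,0.0368,0.0037,0.0034,0.0,0.0,0.0],[0,0.0367,0.0036,0.0034,0.0,0.0,0.0],[0,0.0368,0.0037,0.0034,0.0,0.0,0.0],[0,0.0368,0.0036,0.0035,0.0,0.0,0.0],[0,0.0367,0.0037,0.0034,0.0,0.0,0.0],[0,0.0368,0.0037,0.0034,0.0,0.0,0.0],[0,0.0367,0.0036,0.0034,0.0,0.0,0.0],[0,0.0368,0.0037,0.0034,0.0,0.0,0.0],[0,0.0368,0.0036,0.0034,0.0,0.0,0.0],[0,0.0367,0.0037,0.0034,0.0,0.0,0.0],[0,0.0368,0.0037,0.0034,0.0,0.0,0.0],[0,0.0368,0.0036,0.0035,0.0,0.0,0.0]]]
```

Emit:
servo_tool:
  commands:
    - [[0, 0.026, 0.021, 0, 0, 0, 5], [0, 0.028, 0.0185, 0, 0, 0, 5], [0, 0.03, 0.016, 0, 0, 0, 5], [0, 0.031, 0.0135, 0, 0, 0, 5], [0, 0.032, 0.0105, 0, 0, 0, 5], [0, 0.033, 0.0075, 0, 0, 0, 5], [0, 0.0335, 0.005, 0, 0, 0, 5], [0, 0.0335, 0.002, 0, 0, 0, 5], [0, 0.0335, -0.001, 0, 0, 0, 5], [0, 0.0335, -0.004, 0, 0, 0, 5]]

```text
clock: 0.93
position: [406.1, 277.8, 231.1]
ee_rot: [0.803, -0.597, -0.0, 0.0]
contact_force: [1.1, 0.2, 0.9]
gripper_width: 85.4
grasp_force: 0.0
```

Emit:
servo_tool:
  commands:
    - [[0, 0.033, -0.007, 0, 0, 0, 5], [0, 0.032, -0.01, 0, 0, 0, 5], [0, 0.031, -0.0125, 0, 0, 0, 5], [0, 0.03, -0.015, 0, 0, 0, 5.5], [0, 0.037, 0.0035, 0.003, 0, 0, 0], [0, 0.037, 0.0035, 0.003, 0, 0, 0], [0, 0.037, 0.0035, 0.003, 0, 0, 0], [0, 0.037, 0.0035, 0.003, 0, 0, 0], [0, 0.037, 0.0035, 0.003, 0, 0, 0], [0, 0.037, 0.0035, 0.003, 0, 0, 0]]

```text
clock: 1.77
position: [435.3, -59.9, 213.1]
ee_rot: [-0.685, 0.728, 0.0, -0.0]
contact_force: [1.0, -0.3, -0.0]
gripper_width: 85.4
grasp_force: 0.0
```

Emit:
servo_tool:
  commands:
    - [[0, 0.037, 0.0035, 0.003, 0, 0, 0], [0, 0.037, 0.0035, 0.003, 0, 0, 0], [0, 0.037, 0.0035, 0.003, 0, 0, 0], [0, 0.037, 0.0035, 0.003, 0, 0, 0], [0, 0.037, 0.0035, 0.003, 0, 0, 0], [0, 0.02, 0.002, 0.003, 0, 0, 0], [0, 0, 0, 0, 0, 0, 0]]

```text
clock: 2.35
position: [402.9, -264.5, 194.1]
ee_rot: [-0.683, 0.73, 0.001, -0.001]
contact_force: [-0.7, -1.0, -0.9]
gripper_width: 85.8
grasp_force: 0.0
```

```bash
python3 - <<'E'
from h import *
p,r=cur(); p2,r2=pose((398.2,-277.5,110),86.35,20)
print(p,arm.read_state()["joints"].round(3),(r.inv()*r2).as_rotvec(degrees=True))
rows(p,r,p2+[0,0,60],r2,4,0)
for n,(x,y,w,h) in dict(top=(330,190,130,100),scene=(140,180,140,140)).items():
    f=cams.get_image(n)["frame"][y:y+h,x:x+w]; cv2.imwrite(f"pics/{n}1.png",cv2.resize(f,None,fx=4,fy=4,interpolation=cv2.INTER_CUBIC))
a=[cv2.imread(f"pics/{n}1.png") for n in("top","scene")]
m=np.zeros((560,1080,3),np.uint8);m[:400,:520]=a[0];m[:,520:]=a[1];cv2.imwrite("pics/m1.png",cv2.resize(m,(800,415)))
E
```

```text
[ 402.85632461 -264.45341193  194.07304029] [-0.243  0.175 -0.387  0.    -1.01   0.176] [ 0.14036162  0.01927817 -0.16400637]
[[[0,0.0033,0.0009,0.0107,0.0,0.0,0.0],[0,0.0034,0.0009,0.0107,0.1,0.0,-0.1],[0,0.0033,0.001,0.0107,0.0,0.0,0.0],[0,0.0033,0.0009,0.0107,0.0,0.0,-0.1]]]
```

View pics/m1.png

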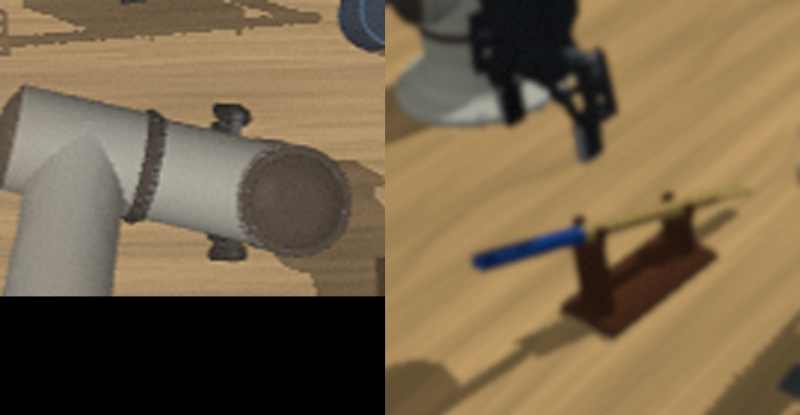

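The combined picture shows the gripper above the rest, with fingertips at (512,122) and (587,157). The handle end is (475,263), the neck (583,236) and the tip (750,192). I'll check that against projection.

```bash
python3 - <<'E'
from h import *
c=lambda u,v:(140+(u-385.2)/2.963,180+v/2.963)
np.set_printoptions(precision=1,suppress=True)
print(proj("scene",(402.9,-264.5,207)),c(550,140))
for n,u,v,z in("end",475,263,137.4),("neck",583,236,98),("tip",750,192,20): print(n,atz("scene",*c(u,v),z,False))
E
```

```text
[195.4 227.3] (195.61930475869053, 227.2494093823827)
end [ 395.5 -355.1  137.4]
neck [ 406.  -247.9   98. ]
tip [420.9 -37.5  20. ]
```

Emit:
servo_tool:
  commands:
    - [[0, 0.007, 0.0015, 0.02, 0, 0, 0], [0, 0.007, 0.0015, 0.02, 0, 0, 0], [0, 0, 0, 0.02, 0, 0, 0], [0, 0, 0, 0.02, 0, 0, 0], [0, 0, 0, 0.015, 0, 0, 0], [0, 0, 0, 0.008, 0, 0, 0], [0, 0, 0, 0, 0, 0, 0], [0, 0, 0, 0, 0, 0, 0]]

```text
clock: 3.12
position: [401.0, -275.0, 92.7]
ee_rot: [-0.686, 0.728, -0.0, -0.0]
contact_force: [0.6, -0.1, 1.6]
gripper_width: 85.3
grasp_force: 0.0
```

```bash
python3 - <<'E'
from h import *
p,r=cur(); print(p,r.as_matrix().round(3).tolist())
f=cams.get_image("scene")["frame"][220:300,155:275]; cv2.imwrite("pics/s2.png",cv2.resize(f,None,fx=6,fy=6,interpolation=cv2.INTER_CUBIC))
E
```

```text
[ 400.95840646 -274.98870575   92.67792448] [[-0.06, -0.998, 0.0], [-0.998, 0.06, -0.0], [0.0, -0.0, -1.0]]
```

View pics/s2.png

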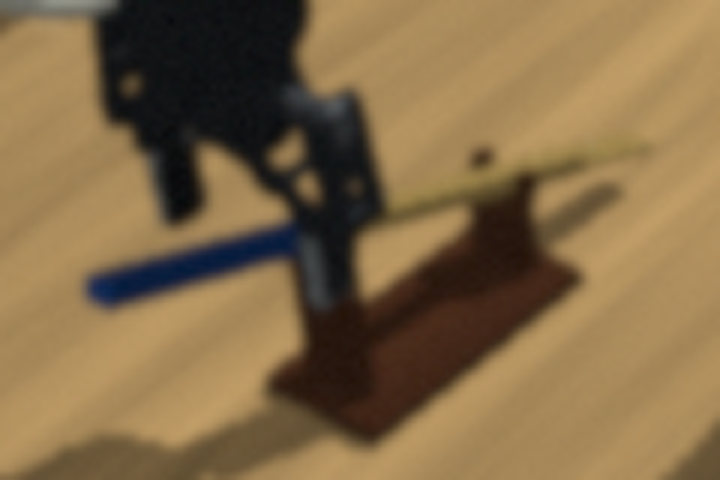

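The open fingers straddle the blue handle, with the near finger at (325,260) and the far one at (180,190), and both are clear of the fork. I'll close.

Emit:
servo_tool:
  commands:
    - [[100, 0, 0, 0, 0, 0, 0], [160, 0, 0, 0, 0, 0, 0], [190, 0, 0, 0, 0, 0, 0], [210, 0, 0, 0, 0, 0, 0], [255, 0, 0, 0, 0, 0, 0], [255, 0, 0, 0, 0, 0, 0], [255, 0, 0, 0, 0, 0, 0], [255, 0, 0, 0, 0, 0, 0], [255, 0, 0, 0, 0, 0, 0], [255, 0, 0, 0, 0, 0, 0]]

```text
clock: 4.0
position: [400.4, -275.5, 92.5]
ee_rot: [-0.685, 0.728, -0.0, -0.0]
contact_force: [-0.5, 1.4, 2.8]
gripper_width: 14.3
grasp_force: 62.2
```

Emit:
servo_tool:
  commands:
    - [[255, 0, 0, -0.005, 0, 0, 0], [255, 0, 0, -0.01, 0, 0, 0], [255, 0, 0, -0.02, 0, 0, 0], [255, 0, 0, -0.025, 0, 0, 0], [255, 0, 0, -0.03, 0, 0, 0], [255, 0, 0, -0.03, 0, 0, 0], [255, 0, 0, -0.02, 0, 0, 0], [255, 0, 0, -0.01, 0, 0, 0], [255, 0, 0, 0, 0, 0, 0], [255, 0, 0, 0, 0, 0, 0]]

```text
clock: 4.83
position: [399.9, -275.1, 241.5]
ee_rot: [-0.685, 0.729, 0.001, 0.0]
contact_force: [-0.5, 0.3, -0.2]
gripper_width: 14.8
grasp_force: 61.8
```

```bash
python3 - <<'E'
from h import *
p,r=cur(); print(p,r.as_matrix().round(3).tolist(),arm.read_state()["joints"].round(3))
f=cams.get_image("scene")["frame"][140:300,130:330]; cv2.imwrite("pics/s3.png",cv2.resize(f,None,fx=3.75,fy=3.75,interpolation=cv2.INTER_CUBIC))
f=cams.get_image("top")["frame"]; cv2.imwrite("pics/t3.png",f)
E
```

```text
[ 399.90681263 -275.13372714  241.48473533] [[-0.062, -0.998, -0.001], [-0.998, 0.062, 0.001], [-0.001, 0.001, -1.0]] [-2.680e-01  1.380e-01 -3.050e-01 -1.000e-03 -1.129e+00  2.060e-01]
```

View pics/s3.png

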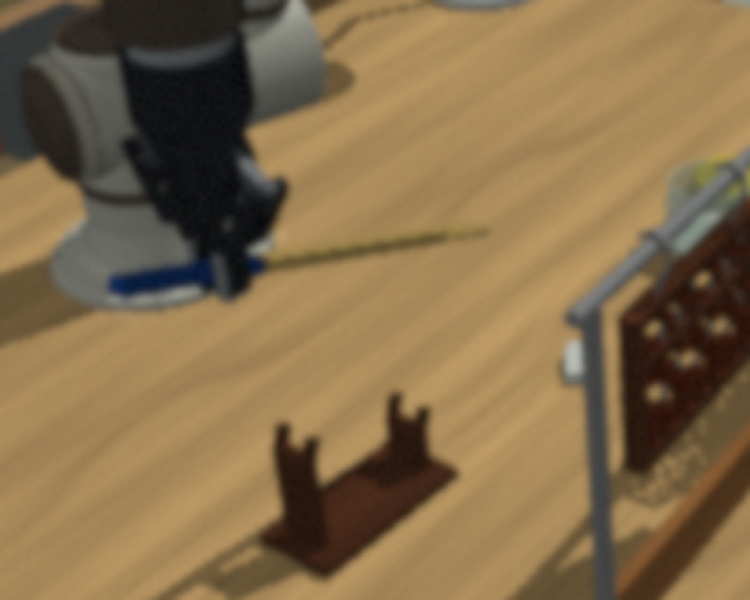

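The stick is clear of the rest, which hasn't moved. In this crop the end is (112,285), the neck (265,263) and the tip (488,232). I'll fit the slope and grip offset in hand.

```bash
python3 - <<'E'
from h import *
from scipy.optimize import least_squares
p,r=cur(); M=r.as_matrix(); G=p-GO*M[:,2]
c=lambda u,v:np.array(((u+.5)/3.75-.5+130,(v+.5)/3.75-.5+140))
obs=[(-80,c(112,286)),(35,c(265,263)),(260,c(488,232))]
def pt(q,x):
    th,s0=q[0],q[1]; d=-M[:,0]*np.cos(th)+M[:,2]*np.sin(th); return G+d*(x-s0)
f=lambda q:np.concatenate([proj("scene",pt(q,x))-o for x,o in obs])
s=least_squares(f,[.35,0]); print(np.degrees(s.x[0]),s.x[1],s.fun.round(1))
t=cv2.imread("pics/t3.png"); tp=proj("top",pt(s.x,260)); print(tp,pt(s.x,260))
u,v=tp.astype(int); m=t[v-8:v+9,u-12:u+13].astype(int); print((m[:,:,2]-m[:,:,0])[::2])
# plan: jar at (422,268.5), lean, hover tip
th,s0=s.x
E
```

```text
20.83966777171376 0.08041423918794709 [ 1.3 -1.2 -1.1 -0.5 -1.  -0.6]
[322.47674131 247.24119897] [414.12561918 -32.42841605 166.94824448]
[[67 67 65 66 66 68 66 67 69 67 69 67 66 67 66 67 67 67 68 68 67 68 62 48
  25]
 [68 66 68 68 66 67 67 67 67 66 67 64 68 64 67 65 65 66 62 64 67 66 56 34
  26]
 [64 64 64 66 65 65 65 67 66 65 68 66 67 66 68 65 66 66 65 66 65 66 58 27
  25]
 [69 67 68 70 70 68 69 67 71 67 71 70 66 63 62 60 53 50 51 58 58 54 45 25
  24]
 [66 64 66 66 64 62 63 62 62 61 60 64 61 66 73 67 68 69 68 69 65 65 67 58
  24]
 [65 65 67 64 64 65 65 67 66 68 63 66 63 68 69 70 69 72 70 69 69 69 69 60
  35]
 [71 68 70 70 71 69 67 70 70 68 69 70 72 68 62 65 69 71 72 70 70 69 68 70
  60]
 [69 68 70 70 70 71 70 70 71 69 70 72 69 70 69 69 70 69 66 69 68 67 65 67
  58]
 [69 68 70 64 64 61 67 65 64 61 63 65 65 65 66 65 65 66 67 66 67 66 66 66
  64]]
```

```bash
cat >> h.py <<'E'
AL,S0=20.5,1.0
def tippose(tip,yaw,theta):
    y,t=np.radians([yaw,theta]); d=np.array([np.cos(y)*np.cos(t),np.sin(y)*np.cos(t),-np.sin(t)])
    return pose(np.array(tip)-(260-S0)*d,yaw,theta,AL)
def tipnow(rel=AL,s0=S0):
    p,r=cur(); M=r.as_matrix(); a=np.radians(rel); return p-GO*M[:,2]+(260-s0)*(-M[:,0]*np.cos(a)+M[:,2]*np.sin(a))
E
python3 - <<'E'
from h import *
p,r=cur(); print(tipnow())
p1,r1=tippose((423,284.5,115),86.45,50); print(p1)
rows(p,r,p1,r1,12,255)
E
```

```text
[414.11222701 -32.74819556 168.71151541]
[412.12133443 109.14681302 297.12985925]
[[[255,-0.032,0.0009,-0.0047,0.0,2.5,0.0],[255,-0.0318,0.001,-0.0061,0.0,2.4,0.0],[255,-0.0315,0.0009,-0.0074,0.0,2.5,0.0],[255,-0.0312,0.0009,-0.0087,0.1,2.5,0.0],[255,-0.0307,0.001,-0.0101,0.0,2.4,0.0],[255,-0.0303,0.0009,-0.0114,0.0,2.5,0.0],[255,-0.0298,0.0009,-0.0127,0.0,2.5,0.0],[255,-0.0292,0.0009,-0.014,0.0,2.4,0.0],[255,-0.0285,0.0009,-0.0152,0.0,2.5,0.1],[255,-0.0279,0.001,-0.0165,0.1,2.5,0.0],[255,-0.0271,0.0009,-0.0176,0.0,2.4,0.0],[255,-0.0264,0.001,-0.0188,0.0,2.5,0.0]]]
```

Emit:
servo_tool:
  commands:
    - [[255, -0.032, 0.001, -0.005, 0, 2.5, 0], [255, -0.032, 0.001, -0.006, 0, 2.5, 0], [255, -0.0315, 0.001, -0.0075, 0, 2.5, 0], [255, -0.031, 0.001, -0.0085, 0, 2.5, 0], [255, -0.031, 0.001, -0.01, 0, 2.5, 0], [255, -0.03, 0.001, -0.0115, 0, 2.5, 0], [255, -0.03, 0.001, -0.0125, 0, 2.5, 0], [255, -0.029, 0.001, -0.014, 0, 2.5, 0], [255, -0.0285, 0.001, -0.015, 0, 2.5, 0], [255, -0.028, 0.001, -0.0165, 0, 2.5, 0]]

```text
clock: 5.77
position: [409.1, 46.1, 287.1]
ee_rot: [-0.669, 0.71, -0.149, -0.16]
contact_force: [2.3, -0.0, -1.2]
gripper_width: 14.7
grasp_force: 61.7
```

Emit:
servo_tool:
  commands:
    - [[255, -0.027, 0.001, -0.0175, 0, 2.5, 0], [255, -0.018, 0.001, -0.014, 0, 2, 0], [255, -0.008, 0, -0.005, 0, 0, 0], [255, 0, 0, 0, 0, 0, 0], [255, 0, 0, 0, 0, 0, 0], [255, 0, 0, 0, 0, 0, 0]]

```text
clock: 6.27
position: [411.5, 107.4, 296.3]
ee_rot: [-0.662, 0.705, -0.174, -0.187]
contact_force: [0.9, -0.6, 0.5]
gripper_width: 14.8
grasp_force: 61.8
```

```bash
python3 - <<'E'
from h import *
p,r=cur(); s=arm.read_state(); print(p,s["joints"].round(3),s["contact_force"],"tip",tipnow())
a=cams.get_image("top")["frame"][200:290,180:340]; b=cams.get_image("scene")["frame"][130:240,250:370]
m=np.zeros((560,800,3),np.uint8); m[:270,:480]=cv2.resize(a,None,fx=3,fy=3,interpolation=cv2.INTER_CUBIC); m[270:270+290]=0
m[:330-40+0,480:]=cv2.resize(b,(320,293),interpolation=cv2.INTER_CUBIC)[:290]
m=m[:293]; cv2.imwrite("pics/m4.png",m)
print(proj("top",tipnow()),proj("scene",tipnow()),proj("top",(422,268.5,65)),proj("scene",(422,268.5,65)))
E
```

```text
[411.50314934 107.41727516 296.30600533] [ 0.858  0.136 -0.376  0.303 -1.488 -1.012] [ 0.91777877 -0.62356274  0.49403352] tip [422.18781089 282.56129008 113.96351651]
[221.50900234 245.96275522] [320.14876247 173.44932853] [229.00167527 245.40162466] [317.89995151 188.15413254]
```

View pics/m4.png

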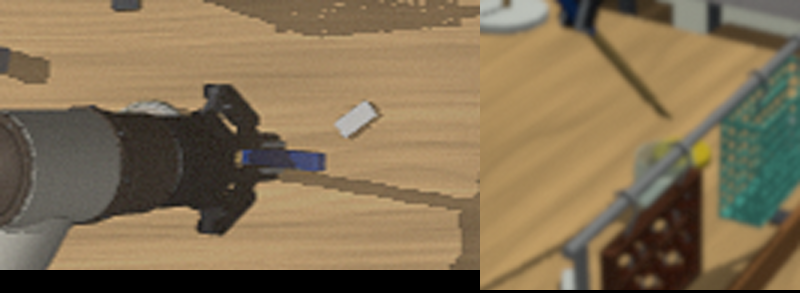

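The tip appears at (670,117) in the right panel, matching the prediction to about 1 px, and it hangs over the jar. I'll dip straight down 88 mm.

Emit:
servo_tool:
  commands:
    - [[255, -0.005, 0, 0.0087, 0, 0, 0], [255, -0.0054, 0, 0.0096, 0, 0, 0], [255, -0.0054, 0, 0.0096, 0, 0, 0], [255, -0.0054, 0, 0.0096, 0, 0, 0], [255, -0.0054, 0, 0.0096, 0, 0, 0], [255, -0.0054, 0, 0.0096, 0, 0, 0], [255, -0.0054, 0, 0.0096, 0, 0, 0], [255, -0.0054, 0, 0.0096, 0, 0, 0], [255, 0, 0, 0, 0, 0, 0], [255, 0, 0, 0, 0, 0, 0]]

```text
clock: 7.2
position: [411.7, 107.5, 209.5]
ee_rot: [-0.662, 0.705, -0.174, -0.186]
contact_force: [-0.1, 0.1, -0.9]
gripper_width: 14.6
grasp_force: 61.8
```

```bash
python3 - <<'E'
from h import *
p,r=cur(); print(p,"tip",tipnow(),r.inv().apply([0,0,1]))
E
```

```text
[411.69204695 107.54426574 209.52504449] tip [422.45970872 282.68905763  27.18818449] [ 0.49344948  0.0009107  -0.86977398]
```

Emit:
servo_tool:
  commands:
    - [[255, 0.0055, 0, -0.0095, 0, 0, 0], [255, 0.0074, 0, -0.013, 0, 0, 0], [255, 0.0074, 0, -0.013, 0, 0, 0], [255, 0.0074, 0, -0.013, 0, 0, 0], [255, 0.0074, 0, -0.013, 0, 0, 0], [255, 0.0074, 0, -0.013, 0, 0, 0], [255, 0.0074, 0, -0.013, 0, 0, 0], [255, 0.0074, 0, -0.013, 0, 0, 0], [255, 0.003, 0, -0.005, 0, 0, 0], [255, 0, 0, 0, 0, 0, 0]]

```text
clock: 8.03
position: [412.4, 108.1, 332.9]
ee_rot: [-0.662, 0.705, -0.174, -0.183]
contact_force: [0.6, -0.6, 0.1]
gripper_width: 14.4
grasp_force: 61.8
```

```bash
python3 - <<'E'
from h import *
p,r=cur(); print(p,tipnow(),arm.read_state()["contact_force"])
yaw1,th1=-5,30; y=np.radians(yaw1); t=np.radians(th1); d=np.array([np.cos(y)*np.cos(t),np.sin(y)*np.cos(t),-np.sin(t)])
F=np.array([708.5,32,42.]); pre=F-150*d; pe,_=tippose(pre,yaw1,th1); pf,_=tippose(F,yaw1,th1); print("pre",pre,pe,"final",pf)
g0=p-GO*r.as_matrix()[:,2]; g1=pe-GO*pose((0,0,0),yaw1,th1,AL)[1].as_matrix()[:,2]
n=18; pp,rr=p,r; out=[]
for k in range(1,n+1):
    a=k/n; P,Q=pose(g0+(g1-g0)*a,86.45+(yaw1-86.45)*a,50+(th1-50)*a,AL)
    dd=np.round(rr.inv().apply(P-pp)/1000,4); w=np.round((rr.inv()*Q).as_rotvec(degrees=True),1)
    out.append([255,*dd.tolist(),*w.tolist()]); pp=pp+rr.apply(dd*1000); rr=rr*R.from_rotvec(w,degrees=True)
    M=rr.as_matrix();b=np.radians(AL)
    if k%3==0: print((pp-GO*M[:,2]+259*(-M[:,0]*np.cos(b)+M[:,2]*np.sin(b))).round())
print(str(out).replace(" ",""))
E
```

```text
[412.43110317 108.11685771 332.94515095] [423.84171257 284.03994981 151.39836678] [ 0.64137657 -0.58965353  0.06856887]
pre [579.09051265  43.3218631  117.        ] [352.56881891  63.13994334 228.05645925] final [481.97830626  51.81808024 153.05645925]
[461. 276. 144.]
[499. 255. 137.]
[535. 219. 131.]
[562. 170. 126.]
[578. 111. 121.]
[579.  43. 117.]
[[255,-0.0003,0.0038,0.0065,-2.6,-0.9,4.4],[255,-0.0001,0.0035,0.0067,-2.4,-1.1,4.5],[255,0.0003,0.0031,0.0067,-2.3,-1.1,4.5],[255,0.0006,0.0027,0.0068,-2.2,-1.1,4.6],[255,0.0008,0.0024,0.0069,-2.1,-1.2,4.6],[255,0.0012,0.002,0.0069,-2.0,-1.1,4.7],[255,0.0013,0.0015,0.0069,-1.9,-1.1,4.7],[255,0.0016,0.0012,0.0069,-1.9,-1.1,4.7],[255,0.0017,0.0007,0.0069,-1.7,-1.1,4.8],[255,0.0018,0.0003,0.0068,-1.6,-1.1,4.8],[255,0.0019,-0.0001,0.0068,-1.6,-1.1,4.8],[255,0.0021,-0.0005,0.0067,-1.5,-1.1,4.9],[255,0.002,-0.001,0.0067,-1.3,-1.1,4.9],[255,0.002,-0.0013,0.0065,-1.3,-1.2,4.9],[255,0.002,-0.0017,0.0065,-1.2,-1.1,4.9],[255,0.002,-0.002,0.0064,-1.1,-1.1,5.0],[255,0.0018,-0.0025,0.0062,-0.9,-1.1,5.0],[255,0.0017,-0.0027,0.0062,-0.9,-1.1,5.0]]
```

Emit:
servo_tool:
  commands:
    - [[255, 0, 0.004, 0.0065, -2.6, -0.9, 4.4], [255, 0, 0.0035, 0.0065, -2.4, -1.1, 4.5], [255, 0.0005, 0.003, 0.0065, -2.3, -1.1, 4.5], [255, 0.0005, 0.0025, 0.007, -2.2, -1.1, 4.6], [255, 0.001, 0.0025, 0.007, -2.1, -1.2, 4.6], [255, 0.001, 0.002, 0.007, -2, -1.1, 4.7], [255, 0.0015, 0.0015, 0.007, -1.9, -1.1, 4.7], [255, 0.0015, 0.001, 0.007, -1.9, -1.1, 4.7], [255, 0.0015, 0.0005, 0.007, -1.7, -1.1, 4.8], [255, 0, 0, 0, 0, 0, 0]]

```text
clock: 8.87
position: [378.0, 83.6, 277.6]
ee_rot: [-0.341, 0.924, -0.059, -0.162]
contact_force: [0.7, -0.6, -0.6]
gripper_width: 14.8
grasp_force: 61.8
```

```bash
python3 - <<'E'
from h import *
p,r=cur(); print(p,tipnow(),arm.read_state()["joints"].round(3))
E
```

```text
[377.99440275  83.59359709 277.6182221 ] [532.75842762 215.95741979 127.39743051] [ 0.657  0.112 -0.295  0.016 -1.511 -1.524]
```

On track, so I'll run the second half.

Emit:
servo_tool:
  commands:
    - [[255, 0.002, 0.0005, 0.007, -1.6, -1.1, 4.8], [255, 0.002, 0, 0.007, -1.6, -1.1, 4.8], [255, 0.002, -0.0005, 0.0065, -1.5, -1.1, 4.9], [255, 0.002, -0.001, 0.0065, -1.3, -1.1, 4.9], [255, 0.002, -0.0015, 0.0065, -1.3, -1.2, 4.9], [255, 0.002, -0.0015, 0.0065, -1.2, -1.1, 4.9], [255, 0.002, -0.002, 0.0065, -1.1, -1.1, 5], [255, 0.002, -0.0025, 0.006, -0.9, -1.1, 5], [255, 0.0015, -0.0025, 0.006, -0.9, -1.1, 5], [255, 0, 0, 0, 0, 0, 0]]

```text
clock: 9.7
position: [350.0, 61.1, 226.2]
ee_rot: [0.044, 0.995, 0.001, -0.085]
contact_force: [-0.6, 0.3, 0.2]
gripper_width: 14.7
grasp_force: 61.8
```

```bash
python3 - <<'E'
from h import *
p,r=cur(); print(p,tipnow(),arm.read_state()["joints"].round(3))
pf,rf=tippose((579.1,43.3,117),-5,30); print((r.inv()*rf).as_rotvec(degrees=True), r.inv().apply(pf-p))
a=cams.get_image("top")["frame"][130:230,230:390]; b=cams.get_image("scene")["frame"][130:300,240:410]
m=np.zeros((500,800,3),np.uint8); m[:250,:400]=cv2.resize(a,(400,250),interpolation=cv2.INTER_CUBIC)
m[:400,400:]=cv2.resize(b,(400,400),interpolation=cv2.INTER_CUBIC); cv2.imwrite("pics/m5.png",m[:400])
print(proj("top",tipnow()),proj("scene",tipnow()))
E
```

```text
[350.00855277  61.1415693  226.24386461] [575.93075704  40.87788111 114.05245791] [ 0.548  0.007 -0.464 -0.102 -1.243 -2.166]
[-0.29060014 -0.28664699 -0.03022691] [-2.04367687  2.18291962 -2.20317377]
[297.1890442  194.63826958] [322.34838206 220.12548046]
```

View pics/m5.png

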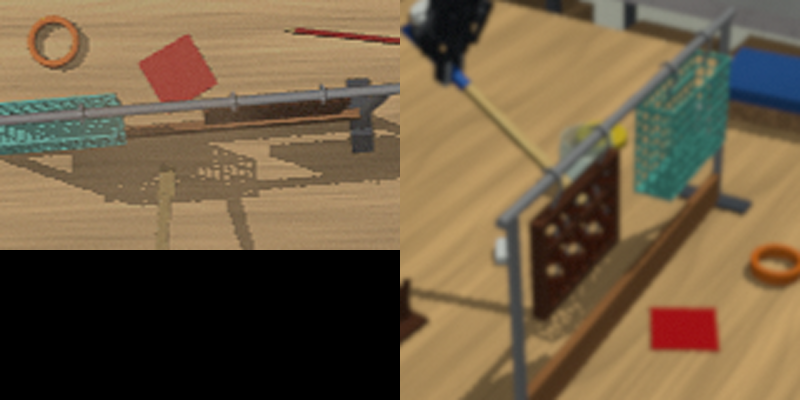

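In the left panel the blade end appears near (167,171), about 3 px short of the predicted tip. I'll check the pixel profile.

```bash
python3 - <<'E'
from h import *
f=cams.get_image("top")["frame"].astype(int)
print(f[188:206,290:305,1])
print(f[228:231,288:305,1])
p,r=cur();M=r.as_matrix();a=np.radians(AL);G=p-GO*M[:,2]
for x in (260,215,160): print(x,proj("top",G+(x-S0)*(-M[:,0]*np.cos(a)+M[:,2]*np.sin(a))))
E
```

```text
[[ 96 103  98 101  98 105 101 100 101  99  98 100 101 102 100]
 [ 98 103 102 100 100 100 102  99  99 105 100 102 100  99 105]
 [100 101  98 101 100 100  96 100 100 102  98  96 101 100 101]
 [ 96  98  99 100  98 103  98  98 100 100  98 101 102 100 101]
 [101 103 101 101  99 100 103 100 104 101 104 107 101 104 104]
 [103 103 105 106 104 102 105 103 107 109 108 106 106 107 104]
 [100  95 100  98  99 100  98  96 101  98  99  98  96  96  99]
 [100  98  97  86  99  95  96  94  93  97  98  96  98  98  97]
 [102 100  94  91  86  86  91  88  92  87  85 100  99  96  95]
 [104 100 100  89  91  91  88  87  88  93  98 101  99 101 100]
 [105 100  97 110 115  87 102 129 131 124 100  99  97  99  99]
 [101  94 104 117 125 129 124 122 131 123  98 101 101 105 101]
 [100  96 106 123 126 123 124 127 121 112  96  96  94  97  95]
 [ 98 116 136 127 124 124 124 123 121 103  95  95  94  94  95]
 [103 101 106 119 121 124 125 119 117 102 116 131  98  98  95]
 [121 131 104 119 123 122 124 127 115  98  96 101  99  98 100]
 [103  99 117 133 125 124 126 126 114 103 105 102 101  98 100]
 [106 107 111 127 124 125 124 126 112  95 108 106 105 108 107]]
[[139 142 127 113 127 124 126 119 117 142 140 141 140 145 140 141 142]
 [140 140 137 132 127 124 121 116 113 141 142 142 137 140 141 138 140]
 [138 138 136 128 122 124 124 119 118 140 141 137 140 136 139 139 138]]
260 [297.11217615 194.49329658]
215 [295.96180538 206.55870505]
160 [294.50112556 221.87872123]
```

```bash
sed -i 's/AL,S0=20.5,1.0/AL,S0=20.5,2.5/' h.py; python3 - <<'E'
from h import *
p,r=cur(); pf,rf=tippose((708.5,32,42),-5,30)
rows(p,r,pf,rf,12,255)
E
```

```text
[[[255,-0.0119,0.0001,0.0043,0.0,0.0,0.0],[255,-0.0118,0.0,0.0044,0.0,0.0,0.0],[255,-0.0119,0.0001,0.0043,-0.1,0.0,0.0],[255,-0.0118,0.0,0.0043,0.0,-0.1,0.1],[255,-0.0119,0.0001,0.0044,0.0,0.0,0.0],[255,-0.0118,0.0001,0.0043,0.0,0.0,0.0],[255,-0.0119,0.0,0.0044,-0.1,0.0,0.0],[255,-0.0118,0.0001,0.0043,0.0,0.0,0.0],[255,-0.0119,0.0,0.0044,0.0,0.0,0.0],[255,-0.0118,0.0001,0.0043,0.0,0.0,0.0],[255,-0.0119,0.0001,0.0044,0.0,0.0,0.1],[255,-0.0118,0.0001,0.0043,-0.1,-0.1,0.0]]]
```

Emit:
servo_tool:
  commands:
    - [[255, -0.008, 0, 0.003, 0, 0, 0], [255, -0.012, 0, 0.0043, 0, 0, 0], [255, -0.012, 0, 0.0043, -0.1, 0, 0], [255, -0.012, 0, 0.0043, 0, -0.1, 0], [255, -0.012, 0, 0.0043, 0, 0, 0], [255, -0.012, 0, 0.0043, 0, 0, 0], [255, -0.012, 0, 0.0043, -0.1, 0, 0], [255, -0.012, 0, 0.0043, 0, 0, 0], [255, -0.012, 0, 0.0043, 0, -0.1, 0], [255, -0.012, 0, 0.0043, 0, 0, 0]]

```text
clock: 10.68
position: [460.1, 52.7, 165.8]
ee_rot: [0.043, 0.996, 0.003, -0.083]
contact_force: [-0.2, 0.1, -0.7]
gripper_width: 14.8
grasp_force: 61.8
```

Emit:
servo_tool:
  commands:
    - [[255, -0.01, 0, 0.004, 0, 0, 0], [255, -0.008, 0.0005, 0.003, 0, 0, 0], [255, -0.004, 0, 0.0015, 0, 0, 0], [255, 0, 0, 0, 0, 0, 0], [255, 0, 0, 0, 0, 0, 0]]

```text
clock: 11.1
position: [479.0, 51.3, 154.7]
ee_rot: [0.044, 0.996, 0.003, -0.083]
contact_force: [0.2, 0.1, -0.6]
gripper_width: 14.8
grasp_force: 61.8
```

```bash
python3 - <<'E'
from h import *
p,r=cur(); s=arm.read_state(); print(p,tipnow(),s["joints"].round(3),s["contact_force"],s["joint_vel"].round(3))
pf,rf=tippose((708.5,32,42),-5,30); print((r.inv()*rf).as_rotvec(degrees=True), r.inv().apply(pf-p))
a=cams.get_image("top")["frame"][130:230,250:350]; b=cams.get_image("scene")["frame"][140:300,280:440]
m=np.zeros((400,800,3),np.uint8); m[:,:400]=cv2.resize(a,(400,400),interpolation=cv2.INTER_CUBIC)
m[:,400:]=cv2.resize(b,(400,400),interpolation=cv2.INTER_CUBIC); cv2.imwrite("pics/m6.png",m)
for n,(x,y,k) in dict(top=(250,130,4),scene=(280,140,2.5)).items(): print(n,(proj(n,tipnow())-[x,y])*k+[400*(n=="scene"),0],(proj(n,(708.5,32,2))-[x,y])*k+[400*(n=="scene"),0])
E
```

```text
[478.97508306  51.32039044 154.65882597] [704.21966041  31.50721146  44.40645126] [ 0.394  0.3   -0.308 -0.085 -1.112 -2.009] [ 0.16979535  0.11366049 -0.55600847] [ 0.003 -0.015 -0.006 -0.    -0.001  0.001]
[-0.02579884  0.01369877 -0.0176384 ] [-4.57683706  0.75968235  1.61982564]
top [202.7213606  111.56270451] [204.10744068 113.81073355]
scene [598.62754477 290.94064789] [600.8743888  322.77025611]
```

View pics/m6.png

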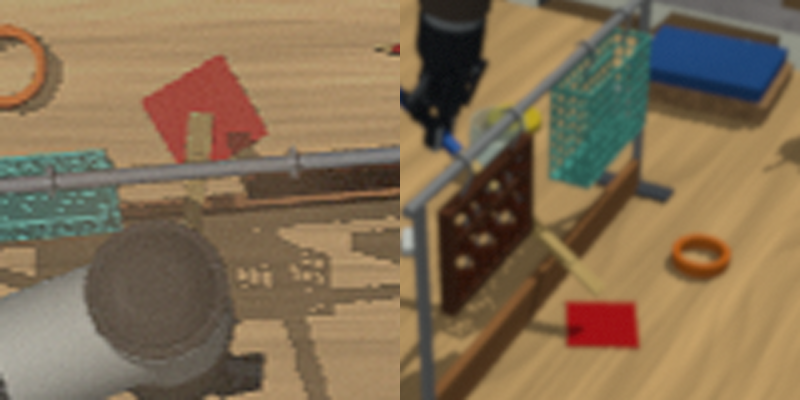

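The blade passes between basket and abacus, over the ledge and under the bar. The tip is at (201,112) in the top panel and (600,294) in the scene panel, matching the prediction and about 4 mm short of the card's middle. I'll make a small trim, then settle.

Emit:
servo_tool:
  commands:
    - [[255, -0.0025, 0.0005, 0, 0, 0, 0], [255, -0.002, 0, 0, 0, 0, 0], [255, 0, 0, 0, 0, 0, 0], [255, 0, 0, 0, 0, 0, 0], [255, 0, 0, 0, 0, 0, 0], [255, 0, 0, 0, 0, 0, 0], [255, 0, 0, 0, 0, 0, 0], [255, 0, 0, 0, 0, 0, 0], [255, 0, 0, 0, 0, 0, 0], [255, 0, 0, 0, 0, 0, 0]]

```text
clock: 12.03
position: [483.5, 51.5, 154.0]
ee_rot: [0.044, 0.996, 0.003, -0.082]
contact_force: [0.4, 0.6, 0.4]
gripper_width: 14.4
grasp_force: 61.8
```

```bash
python3 - <<'E'
from h import *
s=arm.read_state(); print(tipnow(),s["contact_force"],s["joint_vel"].round(3),s["grasp_force"])
t=tipnow()
if np.hypot(*(t[:2]-[708.5,32]))<6 and 36<t[2]<48: print(ticket.job_done())
E
```

```text
[708.81181366  31.65334077  43.81598983] [0.38324618 0.60077315 0.35699947] [-0.    -0.    -0.    -0.    -0.     0.001] 61.82187795639038
the job is handed in; nothing more can be done
None
```

I handed the job in at about 12 s: the blade was dipped about 38 mm below the jar's rim, and the stick is held still through the opening with its tip about 42 mm above the middle of the red card; wrist force stayed under about 3 N at every reading, but I had no verdict back and took no picture after the last 4 mm trim.

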